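Feel for the hidden catch and open the sampler drawer

ROBOT

A 6-joint arm with a two-finger parallel gripper is mounted at the origin on the work surface. World frame = base frame: x ahead of the robot, y to its left, z up, the work surface at z = 0. Lengths are in m, angles in rad, forces in N, time in s.
With the tool pointing down it reaches from about 0.35 to 0.975 m from the base axis. Payload 4.9 kg.
Tool frame: the origin (TCP) lies on the centre line of the jaws, within the pads' length; the fingertips stand manip.tcp_to_tips ahead of it and the grasp point (between the pads) is the TCP (manip.tcp_to_tips is the distance from the TCP to the fingertips, in m); y points along the fingers, z is the direction in which the jaws open and shut, and the axes are right-handed (so a half turn about y gives the same grasp; the last joint's range is limited). The gripper opens to 85 mm and grips with 20 to 120 N. Pads are 22 mm wide; open, the fingers measure 114 mm over their backs; the gripper's body (76 mm by 85 mm) begins 54 mm behind the grasp point. The pads swing forward as they close: fully open they stand 13 mm farther back than shut.
Start: joints at [-1.274, 0.053, 1.613, -0, 1.476, -0.119], TCP at [0.252, -0.572, 0.25] pointing down, gripper open.
Joint ranges: [-3.01, 3.01], [-1.01, 2.22], [0.06, 2.58], [-1.02, 4.17], [0.09, 2.62], [-3.14, 3.14]. Speed limits (rad/s): [2.57, 2.57, 3.14, 3.14, 3.14, 3.14].

INTERFACE

Orientations are given as a unit quaternion [w, x, y, z].
In Python, from plant import manip gives the robot as it stands.
- The arm moves only by the tool apply_moves, never from a script. Its argument "moves" is a list of rows, each a list of 7 numbers: the gripper's target within -1 to 1 (shut at 1, half-way at 0, fully open at -1), then the shift along the tool's x, y, z in mm, then the turn, a rotation vector about the tool's x, y, z in degrees. A call has 1 to 20 rows; each row shifts and turns the commanded pose from where the row before left it, along the tool's axes as they then stand; what a row does not reach is not made up. A row lasts 1/10 s, in which the tool goes at most 50 mm and 8.59 degrees, less where a joint would pass 70% of its speed; a pose out of reach is approached as far as the arm can. A call with a gripper value outside its range is refused whole. The fingers move at their own pace and stop on an object; the grip force is fixed at half the most. Time passes only in rows, so rows that do not move let the fingers close. It gives the time, the measured TCP pose, the force and the opening at its end, in the units of the state.
- manip.state(): the state, without advancing time (a new reading comes with each control period).
- manip.grab_frame(name): name is "scene" or "top"; returns the picture (480x640x3 uint8, blue, green, red); there is no depth.
- manip.calibration(name): a dict with "mtx" (3x3 intrinsics, pixels), "T" (4x4, takes a point from camera to world coordinates). Camera axes: x right, y down, z forward; pixel columns grow to the right and rows downward; lengths in m; the calibration is good to about 2 mm. A picture is of the moment at which its call begins. calibration takes no time and is no camera call.
- manip.job_done(): hands the job in, once; it reports no verdict.
The state is a dict: "time": time; "joint_pos": joint angles; "joint_vel": joint speeds; "joint_efforts": joint torques, N m; "tool_pos": TCP position; "tool_rot": TCP orientation; "contact_force": force on the tool from outside, world axes, zero at the start; "ft_torque": the same for the moment, N m; "gripper_width": opening from 0.0 (shut) to 1.0 (fully open).
Only numpy, scipy, OpenCV 4.12 (cv2) and the standard library are available. Lean on these libraries where they do the work, as an engineer would, in place of code of your own. Each camera call takes 0.05 s, during which the arm holds its last target. There are 200 camera calls.

TASK

Open the sample drawer of the white sampler module. Its latch is hidden: slide the closed fingertips lightly along the channel on the module's top front edge until they drop into the recess under the one plate that gives way, press the catch there right down so that the drawer springs ajar, then pull the drawer fully out by its bar handle and let go. Be gentle with the strip in the channel and leave everything else where it stands.

Things in the scene. Friction and masses are not known exactly. Their poses are not given: they have to be found in the camera images.
- module: White sampler module, a box 320 mm deep (its x), 440 mm wide (its y), 150 mm high, fixed to the bench. Origin: centre of its underside; its front faces its own -x (towards the robot). A sunk channel, open above, runs along its top front edge: x from -154 to -108 mm, y from -95 to 95 mm, floor at 135 mm. Front lip 6 mm wide, top at 138 mm; the deck (150 mm) stands behind it and at both ends.
- channel_left (a point): Channel's left end: point on its floor, mid-width (module x -131, y +95, z 135 mm). The floor is a grey dust strip of plates 46 mm long and 46 mm wide, all looking alike, set flush edge to edge. All are rigid but one, the shutter over the latch catch. Feel along with 3 to 6 N; a push above 40 N cracks the strip.
- channel_right (a point): Channel's right end: point on its floor, mid-width (module x -131, y -95, z 135 mm). The shutter's centre lies anywhere from module y = -60 to 60 mm; it is not measured and is different every time. Closed fingertips up to about 40 mm across fit into the recess under it, which has firm walls.
- channel_mid (a point): Middle of the channel's floor (module x -131, y 0, z 135 mm). The shutter plate gives way at about 1.5 to 2 N and sinks 6 mm (2.4 N there) into the recess, where it rests on the catch; pushed further it takes the catch down another 6 mm. It springs back up flush when let go. The seams between plates show only their spacing, not which one is the shutter.
- catch (a joint): Latch catch under the shutter: 0 m at rest, 0.006 m fully pressed down; the drawer is freed at about 0.0035 m. Pushing down through the shutter, it starts to move at 9 to 11 N in all and is fully down at 12 to 14 N; it springs back when let go.
- drawer (a joint): Sample drawer in the front of the module: 0 m shut and latched, 0.10 m fully out (moves along the module's -x). When the catch is pressed an ejector spring pushes it out to about 0.035 to 0.05 m; from there it slides with about 1.5 N of friction and stays where it is left. While latched it cannot be pulled.
- drawer_handle (a point): Middle of the drawer's steel bar handle (moves with the drawer): a bar 11 mm thick, 100 mm long along the module's y, 100 mm above the bench, 35 mm out from the drawer's front face; open space above it and on both sides.
- bottle_a: Bystander: amber bottle, 66 mm across, 120 mm high, standing on the bench to the right of the robot. Origin: centre of its underside.
- bottle_b: Bystander: clear bottle, same size and origin, on the bench in front of the module, to the right of the drawer.
- vial_box: Bystander: cardboard box 90 x 70 x 30 mm lying on the module's deck, behind the channel. Origin: centre of its underside.
- tub: Bystander: low round screw-top tub, 60 mm across, 40 mm high, on the module's deck, behind the channel. Origin: centre of its underside.
- jar: Bystander: small amber jar, 40 mm across, 50 mm high, on the bench in front of the module, to the left of the drawer. Origin: centre of its underside.
- beaker: Bystander: white beaker, 70 mm across, 90 mm high, on the bench to one side. Origin: centre of its underside.
- wrench: Bystander: wrench 160 mm long, lying on the bench to one side.
- tip_rack: Bystander: open blue plastic tray 120 x 85 x 50 mm on the bench to one side. Origin: centre of its underside.

How it is judged:
On the way:
1. the hidden catch is pressed down (value of joint catch above 0.0025 m).
At the end, for the whole second after the job is handed in: The drawer is out by more than 90 of its 100 mm, at rest and let go, and the catch has sprung back up (less than 2 mm down) (value of joint drawer above 0.09 m and velocity of joint drawer between -0.01 and 0.01 m/s and value of joint catch below 0.002 m); the robot touches nothing.
It fails at once if the dust strip (with its shutter and catch) is pressed with more than 40 N (contact force between strip and the arm above 40 N or contact force between strip and the fingers above 40 N).
It fails at once if a bystander (bottles, boxes, jar, tub, beaker, wrench) is moved by more than 25 mm (distance of any of tub, bottle_a, bottle_b, vial_box, jar, beaker, wrench, tip_rack from where it was at the start of the episode above 0.025 m).
It fails at once if a bottle, the jar, the tub or the beaker is tipped over (angle between any of bottle_a, bottle_b, jar, tub, beaker's own z axis and vertical above 0.4 rad).
It also fails if it takes over 64 s, if anything falls off the work surface, if the arm or the gripper's body presses on something with over 40 N, if the wrist force passes 120 N, or if a joint passes its speed limit or range.

## Working session

There is one attempt and no reset: what is moved stays moved. The work goes in short steps, Python scripts to look and compute and a tool call to move; the robot and the scene stay as the last step left them, time stands still between calls to the robot, and variables do not carry over. Pictures are saved under pics/ and viewed, about 8 in all and at most 12, crops included, and the job is handed in when it is done.

Besides the shell and the picture viewer there is one more tool, called after "Call:" as name(argument=value, ...), one argument or row to a line, values as JSON. apply_moves: Moves the arm, as the interface text tells. Its arguments: {"type":"object","properties":{"moves":{"type":"array","items":{"type":"array","items":{"type":"number"}}}},"required":["moves"]}

```bash
mkdir -p pics; python3 - <<'E'
from plant import manip
import cv2
for n in("scene","top"):
    cv2.imwrite(f"pics/{n}0.png",manip.grab_frame(n)); c=manip.calibration(n); print(n,c["mtx"],c["T"])
print(manip.tcp_to_tips, manip.state())
E
```

```text
scene [[444.89247314   0.         314.64944618]
 [  0.         444.89247314 239.68468304]
 [  0.           0.           1.        ]] [[-0.83457936 -0.39039959  0.38867139  0.06975037]
 [-0.55074275  0.57510309 -0.60492881  0.65920493]
 [ 0.01263784 -0.71891905 -0.69497891  0.94514094]
 [ 0.          0.          0.          1.        ]]
top [[491.48360567   0.         312.74404347]
 [  0.         491.48360567 240.58262566]
 [  0.           0.           1.        ]] [[-0.01683055 -0.98675055  0.16136943  0.30256118]
 [-0.99985477  0.01617776 -0.00535844 -0.02262537]
 [ 0.00267685 -0.16143618 -0.98687952  1.50485489]
 [ 0.          0.          0.          1.        ]]
0.019 {'time': 0.1, 'joint_pos': array([-1.27399223e+00,  5.33265101e-02,  1.61418260e+00,  3.27407833e-06,
        1.47602638e+00, -1.18971987e-01]), 'joint_vel': array([-0.00112306, -0.00121433, -0.0050332 , -0.00145401,  0.00072157,
        0.00014408]), 'joint_efforts': array([ 1.55623879e-04, -3.94904959e+01, -3.71361530e+01, -1.06475354e-04,
        3.88557572e-03, -4.63481754e-06]), 'tool_pos': array([ 0.25229404, -0.5712191 ,  0.24914835]), 'tool_rot': array([ 0.14588249, -0.14600218,  0.69256604, -0.69119747]), 'contact_force': array([-0.86790516, -0.43915823,  0.50749496]), 'ft_torque': array([-0.00206618, -0.01278966, -0.00999451]), 'gripper_width': 0.9993518815755691}
```

View pics/scene0.png

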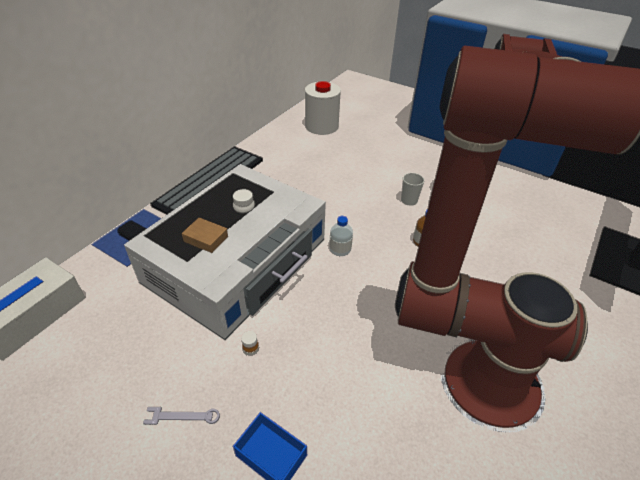

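View pics/top0.png

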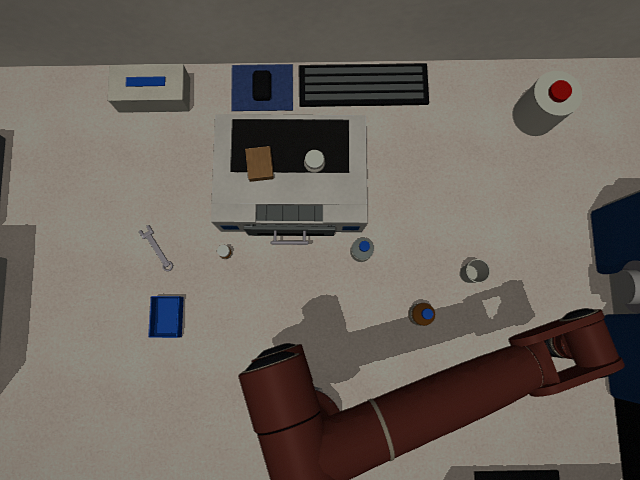

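The top view shows the module with its grey strip at about (256–322, 205–221) and the handle at (291, 241). The clear bottle is at (362, 248), the jar at (224, 251) and the amber bottle at (423, 313). Next I'll measure the strip, handle and bottle.

```bash
cat > h.py <<'E'
from plant import manip
import numpy as np, cv2
from scipy.spatial.transform import Rotation as R
def ray(n,uv,z):
    c=manip.calibration(n); T=c["T"]; d=T[:3,:3]@np.linalg.solve(c["mtx"],[*uv,1]); o=T[:3,3]
    return (o+d*(z-o[2])/d[2])
def pix(n,p):
    c=manip.calibration(n); q=np.linalg.inv(c["T"])@[*p,1]; q=c["mtx"]@q[:3]; return q[:2]/q[2]
E
python3 - <<'E'
from h import *
im=cv2.imread("pics/top0.png"); g=cv2.cvtColor(im,cv2.COLOR_BGR2GRAY)
print(g[213,245:335]); print(g[198:250,270]); print(g[198:250,289])
roi=np.zeros_like(g); roi[200:226,250:328]=1
m=((g>75)&(g<125)&(roi>0)).astype(np.uint8)
m=cv2.morphologyEx(m,cv2.MORPH_CLOSE,np.ones((3,3)))
cs=max(cv2.findContours(m,0,2)[0],key=cv2.contourArea); r=cv2.minAreaRect(cs); b=cv2.boxPoints(r); print(r,b)
for q in b: print(ray("top",q,.135).round(4))
for n,q,z in (("handle",(291,241),.1),("hl",(271,241),.1),("hr",(311,241),.1),("bottle_b",(364,246),.12),("jar",(224,250),.05),("amber",(428,313),.12),("tub",(314,158),.19),("box",(259,163),.18)): print(n,ray("top",q,z).round(3))
v=cv2.resize(im[190:270,200:400],None,fx=4,fy=4,interpolation=cv2.INTER_CUBIC)
s=cv2.imread("pics/scene0.png"); w=cv2.resize(s[200:320,200:400],None,fx=4,fy=4)[:280]
cv2.imwrite("pics/c1.png",v)
E
```

```text
[138 138 137 138 138 138 139 140 142 149  96  42  61  68  67  65  67  67
  67  67  70  43  63  67  66  67  67  66  67  66  67  67  67  67  68  67
  70  44  62  69  67  68  66  66  67  65  66  66  67  66  67  68  70  42
  62  68  67  68  67  65  68  67  67  66  67  65  67  68  69  42  62  68
  67  67  68  67  62  74 130 137 134 133 133 133 135 135 135 136 135 137]
[138 138 139 140 143 155  49  59  66  68  66  67  66  66  67  67  67  67
  67  68  66  63  77 146 152  64  60  68  59  68  73  54  27  29  30   8
   0  30 152 146 140 143 142 125 103 106 142 141 140 140 139 137]
[136 136 137 136 137 151  55  56  67  67  67  66  68  66  66  67  66  65
  67  68  67  66  55 147 152  64  44  68  67  67  70  63  28  27  29  13
   0  24 145 141 139 144  67  87 123  94  94 143 139 137 135 139]
((314.5, 222.0), (2.0, 25.0), 90.0) [[302. 221.]
 [327. 221.]
 [327. 223.]
 [302. 223.]]
[ 5.835e-01 -5.000e-04  1.350e-01]
[ 0.5823 -0.0715  0.135 ]
[ 0.5765 -0.0714  0.135 ]
[ 5.777e-01 -4.000e-04  1.350e-01]
handle [0.532 0.033 0.1  ]
hl [0.533 0.091 0.1  ]
hr [ 0.531 -0.025  0.1  ]
bottle_b [ 0.511 -0.176  0.12 ]
jar [0.516 0.235 0.05 ]
amber [ 0.319 -0.348  0.12 ]
tub [ 0.751 -0.037  0.19 ]
box [0.742 0.117 0.18 ]
```

View pics/c1.png

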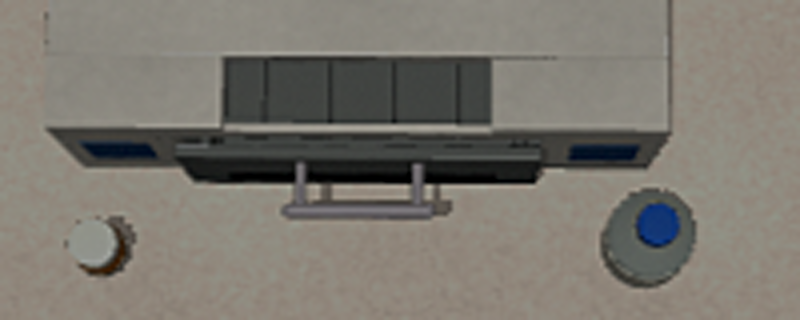

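```bash
cat >> h.py <<'E'
l,r=ray("top",(211.9,222),.15),ray("top",(367.8,223.7),.15)
ey=(l-r)/np.linalg.norm(l-r); ex=np.array([ey[1],-ey[0],0])
mid=(ray("top",(255.4,212.5),.135)+ray("top",(322.5,212.5),.135))/2
org=(l+r)/2+.16*ex; org[2]=0
M=lambda x,y,z: org+ex*x+ey*y+[0,0,z]
E
python3 - <<'E'
from h import *
print(np.linalg.norm(l-r),l,r,"yaw",np.degrees(np.arctan2(ex[1],ex[0])),org)
print("chan mid from deck",M(-.131,0,.135),"from strip",mid)
for c in(255.4,266.3,282.3,298.3,314.3,322.5):
    p=ray("top",(c,212.5),.135); print(c,p.round(4),"my",((p-org)@ey).round(4))
h=ray("top",(289.6,242.6),.1); print(h,(h-org)@ex,(h-org)@ey)
s=manip.state(); print(R.from_quat(s["tool_rot"],scalar_first=True).as_matrix().round(3))
E
```

```text
0.4380143140658062 [0.58163108 0.25237434 0.15      ] [ 0.56962714 -0.18547546  0.15      ] yaw -1.5704070535793866 [0.73556902 0.02906459 0.        ]
chan mid from deck [0.60461822 0.03265469 0.135     ] from strip [0.60876652 0.03636993 0.135     ]
255.4 [0.6103 0.132  0.135 ] my 0.0994
266.3 [0.6098 0.1009 0.135 ] my 0.0684
282.3 [0.6091 0.0553 0.135 ] my 0.0228
298.3 [0.6083 0.0097 0.135 ] my -0.0228
314.3 [ 0.6076 -0.0359  0.135 ] my -0.0684
322.5 [ 0.6072 -0.0592  0.135 ] my -0.0918
[0.52745857 0.03681838 0.1       ] -0.2082447795062872 0.002047538824269551
[[-0.915 -0.001  0.404]
 [-0.404  0.002 -0.915]
 [-0.    -1.    -0.002]]
```

Call:
apply_moves(
  moves=[
    [1,0,0,0,0,-8.08,0],
    [1,0,0,0,0,-8.08,0],
    [1,0,0,0,0,-8.08,0],
    [1,0,0,0,0,-8.08,0],
    [1,0,0,0,0,-8.08,0],
    [1,0,0,0,0,-8.08,0],
    [1,0,0,0,0,-8.08,0],
    [1,0,0,0,0,-8.08,0],
  ],
)

```text
time: 0.9
tool_pos: [0.2524, -0.5714, 0.2495]
tool_rot: [0.495, -0.495, 0.506, -0.505]
contact_force: [0.1, -0.1, -0.6]
gripper_width: 0.002
```

Call:
apply_moves(
  moves=[
    [1,-20,0,10,0,0,0],
    [1,-38,0,19,0,0,0],
    [1,-38,0,19,0,0,0],
    [1,-38,0,19,0,0,0],
    [1,-38,0,19,0,0,0],
    [1,-38,0,19,0,0,0],
    [1,-38,0,19,0,0,0],
    [1,-38,0,19,0,0,0],
    [1,-38,0,19,0,0,0],
    [1,-38,0,19,0,0,0],
    [1,-38,0,19,0,0,0],
    [1,-38,0,19,0,0,0],
    [1,-38,0,19,0,0,0],
    [1,-38,0,19,0,0,0],
    [1,-38,0,19,0,0,0],
    [1,-38,0,19,0,0,0],
    [1,-38,0,19,0,0,0],
    [1,-38,0,19,0,0,0],
    [1,-20,0,5,0,0,0],
    [1,0,0,0,0,0,0],
  ],
)

```text
time: 2.9
tool_pos: [0.6088, 0.1075, 0.2493]
tool_rot: [0.494, -0.494, 0.506, -0.505]
contact_force: [0.2, -0.4, -0.6]
gripper_width: 0.003
```

```bash
cat > st.py <<'E'
from h import *
s=manip.state(); m=R.from_quat(s["tool_rot"],scalar_first=True).as_matrix()
print(s["time"],s["tool_pos"].round(4),"F",s["contact_force"].round(2),"grip",round(s["gripper_width"],3)); print(m.round(4))
t=M(-.131,0,.135)+[.002,.0025,0]
d=t-s["tool_pos"]; print("to channel mid, tool mm",(m.T@d*1000).round(1),"tips above floor", s["tool_pos"][2]-.019-.135)
E
python3 st.py
```

```text
2.9 [0.6088 0.1075 0.2493] F [ 0.18 -0.38 -0.65] grip 0.003
[[-2.320e-02 -1.500e-03  9.997e-01]
 [-9.997e-01  4.000e-04 -2.320e-02]
 [-4.000e-04 -1.000e+00 -1.500e-03]]
to channel mid, tool mm [ 72.4 114.3  -0.3] tips above floor 0.09532115904906993
```

Call:
apply_moves(
  moves=[
    [1,0,20,0,0,0,0],
    [1,0,20,0,0,0,0],
    [1,0,20,0,0,0,0],
    [1,5,15,0,0,0,0],
    [1,0,0,0,0,0,0],
    [1,0,0,0,0,0,0],
  ],
)

```text
time: 3.5
tool_pos: [0.6085, 0.0993, 0.1754]
tool_rot: [0.493, -0.493, 0.507, -0.507]
contact_force: [0.6, -0.0, 0.6]
gripper_width: 0.001
```

```bash
python3 st.py; python3 - <<'E'
from h import *
im=manip.grab_frame("scene"); cv2.imwrite("pics/s2.png",im)
s=manip.state(); tip=s["tool_pos"]-[0,0,.019]; q=pix("scene",tip); print(q, pix("scene",[tip[0],tip[1],.135]))
c=im[200:320,190:350]; cv2.imwrite("pics/c2.png",cv2.resize(c,None,fx=5,fy=5,interpolation=cv2.INTER_CUBIC))
E
```

```text
3.5 [0.6085 0.0993 0.1754] F [ 0.63 -0.04  0.63] grip 0.001
[[-2.770e-02 -3.000e-04  9.996e-01]
 [-9.996e-01 -1.000e-04 -2.770e-02]
 [ 1.000e-04 -1.000e+00 -3.000e-04]]
to channel mid, tool mm [64.2 40.4 -0.1] tips above floor 0.021396269856292643
[252.99685304 253.45032372] [253.746476  259.6985594]
```

View pics/c2.png

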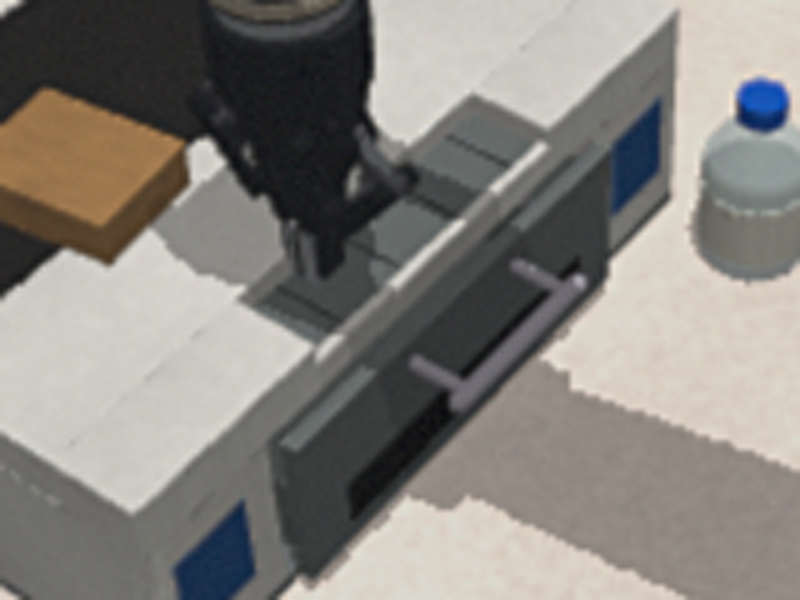

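The closed tips, at crop pixel (318, 270), hang over the channel, and their floor projection (319, 298) falls mid-width. Next I'll lower until contact.

Call:
apply_moves(
  moves=[
    [1,0,6,0,0,0,0],
    [1,0,6,0,0,0,0],
    [1,0,4,0,0,0,0],
    [1,0,2,0,0,0,0],
    [1,0,1,0,0,0,0],
    [1,0,0,0,0,0,0],
  ],
)

```text
time: 4.15
tool_pos: [0.6085, 0.1, 0.1561]
tool_rot: [0.493, -0.493, 0.507, -0.507]
contact_force: [-0.8, 0.7, -0.1]
gripper_width: 0.001
```

Call:
apply_moves(
  moves=[
    [1,0,1,0,0,0,0],
    [1,0,0,0,0,0,0],
  ],
)

```text
time: 4.35
tool_pos: [0.6086, 0.1, 0.1554]
tool_rot: [-0.493, 0.493, -0.507, 0.507]
contact_force: [-0.4, 0.5, 0.7]
gripper_width: -0.001
```

Call:
apply_moves(
  moves=[
    [1,0,0.5,0,0,0,0],
    [1,0,0,0,0,0,0],
  ],
)

```text
time: 4.55
tool_pos: [0.6086, 0.1, 0.1548]
tool_rot: [-0.493, 0.493, -0.507, 0.507]
contact_force: [0.1, 1.2, 0.0]
gripper_width: 0.0
```

Call:
apply_moves(
  moves=[
    [1,0,0.5,0,0,0,0],
    [1,0,0,0,0,0,0],
  ],
)

```text
time: 4.75
tool_pos: [0.6086, 0.1, 0.1542]
tool_rot: [0.493, -0.493, 0.507, -0.507]
contact_force: [-0.5, 0.2, 0.5]
gripper_width: 0.001
```

Call:
apply_moves(
  moves=[
    [1,0,0.5,0,0,0,0],
    [1,0,0,0,0,0,0],
  ],
)

```text
time: 4.95
tool_pos: [0.6086, 0.1, 0.1541]
tool_rot: [-0.493, 0.493, -0.507, 0.507]
contact_force: [-0.3, 0.1, 2.3]
gripper_width: -0.002
```

Call:
apply_moves(
  moves=[
    [1,0,0.3,0,0,0,0],
    [1,0,0,0,0,0,0],
  ],
)

```text
time: 5.15
tool_pos: [0.6087, 0.1, 0.1541]
tool_rot: [-0.493, 0.493, -0.507, 0.507]
contact_force: [-2.1, -0.8, 4.5]
gripper_width: -0.0
```

Call:
apply_moves(
  moves=[
    [1,3,0,0,0,0,0],
    [1,3,0,0,0,0,0],
    [1,3,0,0,0,0,0],
    [1,0,0,0,0,0,0],
  ],
)

```text
time: 5.55
tool_pos: [0.6088, 0.0908, 0.154]
tool_rot: [-0.494, 0.493, -0.506, 0.507]
contact_force: [0.4, 1.7, 3.8]
gripper_width: 0.001
```

Call:
apply_moves(
  moves=[
    [1,3,0,0,0,0,0],
    [1,3,0,0,0,0,0],
    [1,3,0,0,0,0,0],
    [1,3,0,0,0,0,0],
    [1,0,0,0,0,0,0],
  ],
)

```text
time: 6.05
tool_pos: [0.6084, 0.0788, 0.154]
tool_rot: [-0.494, 0.493, -0.507, 0.507]
contact_force: [-1.4, 3.4, 5.0]
gripper_width: 0.001
```

Call:
apply_moves(
  moves=[
    [1,3,0,0,0,0,0],
    [1,3,0,0,0,0,0],
    [1,3,0,0,0,0,0],
    [1,3,0,0,0,0,0],
    [1,3,0,0,0,0,0],
    [1,0,0,0,0,0,0],
  ],
)

```text
time: 6.65
tool_pos: [0.608, 0.0638, 0.1541]
tool_rot: [-0.493, 0.493, -0.507, 0.507]
contact_force: [0.3, 2.6, 5.3]
gripper_width: -0.002
```

Call:
apply_moves(
  moves=[
    [1,4,0,0,0,0,0],
    [1,4,0,0,0,0,0],
    [1,4,0,0,0,0,0],
    [1,4,0,0,0,0,0],
    [1,0,0,0,0,0,0],
  ],
)

```text
time: 7.15
tool_pos: [0.6075, 0.0477, 0.1541]
tool_rot: [-0.493, 0.493, -0.507, 0.507]
contact_force: [-0.7, 2.1, 5.6]
gripper_width: 0.001
```

Call:
apply_moves(
  moves=[
    [1,4,0,0,0,0,0],
    [1,4,0,0,0,0,0],
    [1,4,0,0,0,0,0],
    [1,3,0,0,0,0,0],
    [1,0,0,0,0,0,0],
  ],
)

```text
time: 7.65
tool_pos: [0.6071, 0.0328, 0.1541]
tool_rot: [-0.493, 0.493, -0.507, 0.507]
contact_force: [0.5, 4.0, 6.0]
gripper_width: 0.003
```

Call:
apply_moves(
  moves=[
    [1,4,-0.2,0,0,0,0],
    [1,4,0,0,0,0,0],
    [1,4,0,0,0,0,0],
    [1,4,0,0,0,0,0],
    [1,4,0,0,0,0,0],
    [1,0,0,0,0,0,0],
  ],
)

```text
time: 8.25
tool_pos: [0.6064, 0.0124, 0.154]
tool_rot: [-0.493, 0.493, -0.507, 0.507]
contact_force: [-0.6, 3.1, 4.8]
gripper_width: 0.001
```

Call:
apply_moves(
  moves=[
    [1,4,0,0,0,0,0],
    [1,4,0,0,0,0,0],
    [1,4,0,0,0,0,0],
    [1,4,0,0,0,0,0],
    [1,0,0,0,0,0,0],
  ],
)

```text
time: 8.75
tool_pos: [0.6052, -0.0042, 0.1529]
tool_rot: [0.492, -0.494, 0.507, -0.507]
contact_force: [-1.3, -1.4, 1.3]
gripper_width: 0.003
```

Call:
apply_moves(
  moves=[
    [1,4,0,0,0,0,0],
    [1,4,0,0,0,0,0],
    [1,2,0,0,0,0,0],
    [1,0,0,0,0,0,0],
  ],
)

```text
time: 9.15
tool_pos: [0.6055, -0.0136, 0.1537]
tool_rot: [-0.493, 0.493, -0.507, 0.507]
contact_force: [-1.1, -1.1, 1.4]
gripper_width: -0.006
```

The force dropped to about 1.3 N, so the shutter is found at y ≈ -0.013, matching the third full plate. Press.

Call:
apply_moves(
  moves=[
    [1,0,1,0,0,0,0],
    [1,0,1,0,0,0,0],
    [1,0,1,0,0,0,0],
    [1,0,1,0,0,0,0],
    [1,0,0,0,0,0,0],
  ],
)

```text
time: 9.65
tool_pos: [0.6056, -0.0131, 0.1496]
tool_rot: [-0.493, 0.493, -0.507, 0.507]
contact_force: [0.3, -1.1, 1.7]
gripper_width: 0.001
```

Call:
apply_moves(
  moves=[
    [1,0,1,0,0,0,0],
    [1,0,1,0,0,0,0],
    [1,0,0,0,0,0,0],
  ],
)

```text
time: 9.95
tool_pos: [0.6057, -0.0131, 0.1481]
tool_rot: [-0.493, 0.493, -0.507, 0.507]
contact_force: [-1.3, -2.7, 4.5]
gripper_width: 0.003
```

Call:
apply_moves(
  moves=[
    [1,0,0.5,0,0,0,0],
    [1,0,0.5,0,0,0,0],
    [1,0,0.5,0,0,0,0],
    [1,0,0,0,0,0,0],
  ],
)

```text
time: 10.35
tool_pos: [0.6057, -0.0131, 0.148]
tool_rot: [-0.493, 0.493, -0.507, 0.507]
contact_force: [-4.6, -0.9, 10.2]
gripper_width: 0.001
```

Call:
apply_moves(
  moves=[
    [1,0,1,0,0,0,0],
    [1,0,1,0,0,0,0],
    [1,0,1,0,0,0,0],
    [1,0,0,0,0,0,0],
  ],
)

```text
time: 10.75
tool_pos: [0.6057, -0.0131, 0.1455]
tool_rot: [-0.493, 0.493, -0.507, 0.507]
contact_force: [-5.8, -1.8, 12.9]
gripper_width: 0.002
```

Call:
apply_moves(
  moves=[
    [1,0,1,0,0,0,0],
    [1,0,1,0,0,0,0],
    [1,0,0.8,0,0,0,0],
    [1,0,0,0,0,0,0],
    [1,0,0,0,0,0,0],
  ],
)

```text
time: 11.25
tool_pos: [0.6057, -0.0131, 0.1424]
tool_rot: [-0.493, 0.493, -0.507, 0.507]
contact_force: [-5.4, -1.2, 10.9]
gripper_width: -0.002
```

Down about 5.6 mm of the catch's 6 mm, past the release point. Lift straight up, back off over the handle and look.

Call:
apply_moves(
  moves=[
    [1,0,0.3,0,0,0,0],
    [1,0,0,0,0,0,0],
    [1,0,-3,0,0,0,0],
    [1,0,-6,0,0,0,0],
    [1,0,-12,0,0,0,0],
    [1,0,-25,0,0,0,0],
    [1,0,-30,0,0,0,0],
    [0.3,0,-25,0,0,0,0],
    [0.3,0,0,0,0,0,0],
    [0.3,0,0,0,0,0,0],
  ],
)

```text
time: 12.25
tool_pos: [0.6055, -0.0127, 0.2411]
tool_rot: [0.494, -0.493, 0.507, -0.507]
contact_force: [0.3, -0.9, -1.0]
gripper_width: 0.35
```

```bash
python3 st.py; python3 - <<'E'
from h import *
im=manip.grab_frame("scene"); cv2.imwrite("pics/s3.png",im)
t=manip.grab_frame("top"); cv2.imwrite("pics/t3.png",t)
a=cv2.resize(im[210:330,200:350],None,fx=4,fy=4,interpolation=cv2.INTER_CUBIC)[:, :400]
b=cv2.resize(t[190:310,240:340],None,fx=4,fy=4,interpolation=cv2.INTER_CUBIC)
cv2.imwrite("pics/c3.png",np.hstack([a,b]))
E
```

```text
12.25 [ 0.6055 -0.0127  0.2411] F [ 0.25 -0.94 -1.01] grip 0.35
[[-2.660e-02  4.000e-04  9.996e-01]
 [-9.996e-01  4.000e-04 -2.660e-02]
 [-4.000e-04 -1.000e+00  4.000e-04]]
to channel mid, tool mm [-47.8 106.1  -0.2] tips above floor 0.08707759947429994
```

View pics/c3.png

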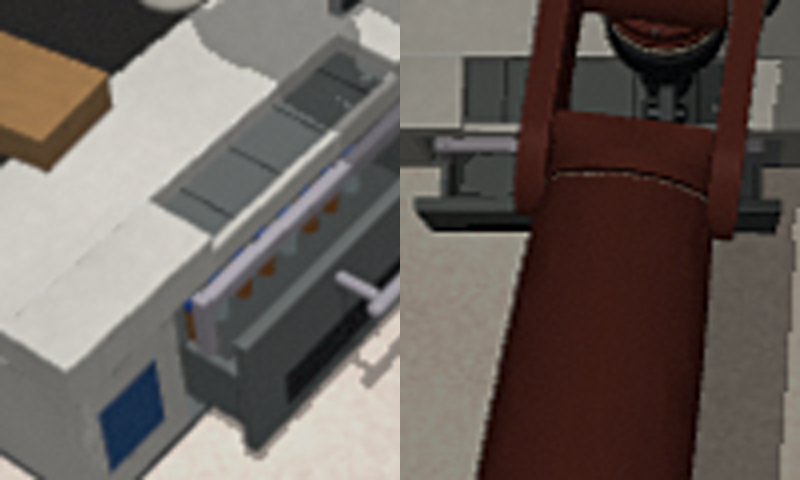

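The drawer has sprung ajar, showing vials inside. In the left crop the left handle post is at (360, 285), i.e. about scene pixel (290, 281). The top view of the handle is hidden by the arm, so I'll take it from the scene image.

```bash
python3 - <<'E'
from h import *
im=cv2.imread("pics/s3.png")
cv2.imwrite("pics/c4.png",cv2.resize(im[230:310,270:370],None,fx=7,fy=7,interpolation=cv2.INTER_CUBIC))
E
```

```text
(no output)
```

View pics/c4.png

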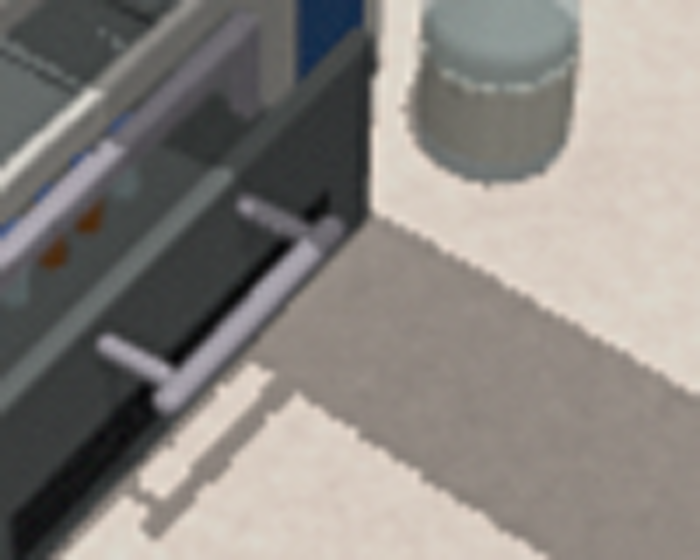

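The bar handle is clear: its ends are at crop pixels (165, 397) and (335, 232), scene pixels about (293.6, 286.7) and (317.9, 263.1).

```bash
python3 - <<'E'
from h import *
a=ray("scene",(293.6,286.7),.1); b=ray("scene",(317.9,263.1),.1); c=(a+b)/2
print(a,b,np.linalg.norm(a-b),c, (c-org)@ex,(c-org)@ey)
s=manip.state(); m=R.from_quat(s["tool_rot"],scalar_first=True).as_matrix()
print((m.T@(c-s["tool_pos"])*1000).round(1))
E
```

```text
[0.49355459 0.09169368 0.1       ] [ 0.48731984 -0.00826272  0.1       ] 0.10015065014387983 [0.49043722 0.04171548 0.1       ] -0.2453864284885098 0.005928221586608455
[ -51.2  139.4 -115.1]
```

Call:
apply_moves(
  moves=[
    [0.4,-10,0,-23,0,0,0],
    [0.4,-10,0,-23,0,0,0],
    [0.4,-10,0,-23,0,0,0],
    [0.4,-10,0,-23,0,0,0],
    [0.4,-10,0,-23,0,0,0],
    [0.4,0,25,0,0,0,0],
    [0.4,0,25,0,0,0,0],
    [0.4,0,25,0,0,0,0],
    [0.4,0,15,0,0,0,0],
    [0.4,0,8,0,0,0,0],
    [0.4,0,0,0,0,0,0],
  ],
)

```text
time: 13.45
tool_pos: [0.491, 0.0401, 0.1415]
tool_rot: [0.492, -0.494, 0.508, -0.506]
contact_force: [-0.8, 0.9, -1.0]
gripper_width: 0.301
```

```bash
python3 st.py; python3 - <<'E'
from h import *
im=manip.grab_frame("scene"); cv2.imwrite("pics/c5.png",cv2.resize(im[220:310,260:370],None,fx=6,fy=6,interpolation=cv2.INTER_CUBIC))
E
```

```text
13.45 [0.491  0.0401 0.1415] F [-0.77  0.93 -1.04] grip 0.301
[[-2.690e-02 -3.200e-03  9.996e-01]
 [-9.996e-01  3.000e-04 -2.690e-02]
 [-2.000e-04 -1.000e+00 -3.200e-03]]
to channel mid, tool mm [  1.8   6.1 115.7] tips above floor -0.01254492115485599
```

View pics/c5.png

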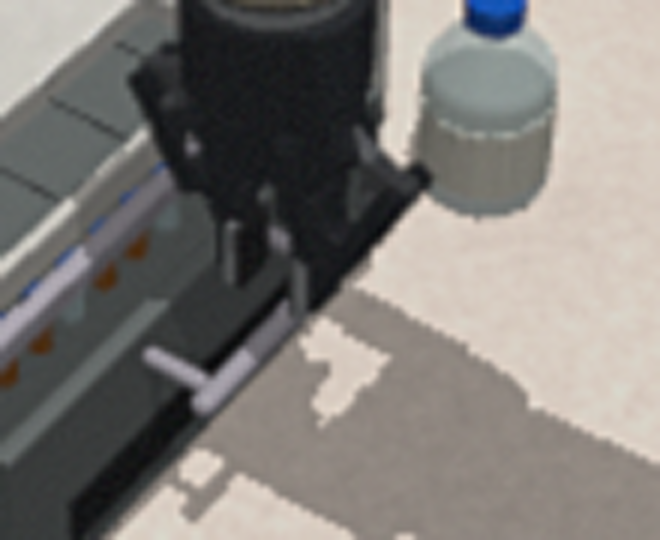

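The jaw tips straddle the bar: the back tip is at (235, 280), the front tip at (305, 310) and the bar lies between them below. Lower the rest gently.

Call:
apply_moves(
  moves=[
    [0.4,0,7,0,0,0,0],
    [0.4,0,7,0,0,0,0],
    [0.4,0,5,0,0,0,0],
    [0.4,0,0,0,0,0,0],
  ],
)

```text
time: 13.9
tool_pos: [0.4914, 0.0401, 0.1232]
tool_rot: [0.493, -0.494, 0.507, -0.506]
contact_force: [-0.5, -0.2, 0.6]
gripper_width: 0.301
```

Call:
apply_moves(
  moves=[
    [0.4,0,5,0,0,0,0],
    [0.4,0,5,0,0,0,0],
    [0.4,0,5,0,0,0,0],
    [0.4,0,0,0,0,0,0],
  ],
)

```text
time: 14.3
tool_pos: [0.4913, 0.0401, 0.108]
tool_rot: [0.493, -0.494, 0.507, -0.506]
contact_force: [-0.8, 0.1, 0.3]
gripper_width: 0.299
```

Call:
apply_moves(
  moves=[
    [1,0,0,0,0,0,0],
    [1,0,0,0,0,0,0],
    [1,0,0,0,0,0,0],
    [1,0,0,0,0,0,0],
    [1,0,0,0,0,0,0],
  ],
)

```text
time: 14.8
tool_pos: [0.4919, 0.0401, 0.1091]
tool_rot: [0.493, -0.493, 0.507, -0.507]
contact_force: [0.3, 0.0, -1.4]
gripper_width: 0.099
```

Call:
apply_moves(
  moves=[
    [1,0,0,-2,0,0,0],
    [1,0,0,-4,0,0,0],
    [1,0,0,-5,0,0,0],
    [1,0,0,-5,0,0,0],
    [1,0,0,-5,0,0,0],
    [1,0,0,-5,0,0,0],
    [1,0,0,-5,0,0,0],
    [1,0,0,-5,0,0,0],
    [1,0,0,-5,0,0,0],
    [1,0,0,-5,0,0,0],
    [1,0,0,-4,0,0,0],
    [1,0,0,-3,0,0,0],
    [1,0,0,0,0,0,0],
  ],
)

```text
time: 16.1
tool_pos: [0.4382, 0.0413, 0.1091]
tool_rot: [0.493, -0.494, 0.507, -0.506]
contact_force: [-2.2, -2.6, -1.4]
gripper_width: 0.102
```

Call:
apply_moves(
  moves=[
    [1,0,0,-2,0,0,0],
    [1,0,0,-2,0,0,0],
    [1,0,0,0,0,0,0],
  ],
)

```text
time: 16.4
tool_pos: [0.4347, 0.0414, 0.1091]
tool_rot: [-0.493, 0.493, -0.507, 0.507]
contact_force: [0.3, -3.7, -1.6]
gripper_width: 0.101
```

Call:
apply_moves(
  moves=[
    [1,0,0,-2,0,0,0],
    [1,0,0,-2,0,0,0],
    [1,0,0,0,0,0,0],
  ],
)

```text
time: 16.7
tool_pos: [0.4307, 0.0415, 0.1091]
tool_rot: [-0.493, 0.494, -0.507, 0.507]
contact_force: [-0.7, -4.8, -2.1]
gripper_width: 0.093
```

Call:
apply_moves(
  moves=[
    [1,0,0,-1,0,0,0],
    [1,0,0,-1,0,0,0],
    [1,0,0,0,0,0,0],
  ],
)

```text
time: 17.0
tool_pos: [0.4296, 0.0415, 0.1092]
tool_rot: [-0.494, 0.493, -0.506, 0.507]
contact_force: [4.9, -4.6, -6.3]
gripper_width: 0.102
```

Call:
apply_moves(
  moves=[
    [1,0,0,-1,0,0,0],
    [1,0,0,-1,0,0,0],
    [1,0,0,0,0,0,0],
  ],
)

```text
time: 17.3
tool_pos: [0.4295, 0.0415, 0.1092]
tool_rot: [-0.495, 0.491, -0.504, 0.509]
contact_force: [12.4, -3.9, -12.3]
gripper_width: 0.097
```

The end stop is felt (12 N, no further travel). I'll relax, open and lift clear.

Call:
apply_moves(
  moves=[
    [1,0,0,2.5,0,0,0],
    [1,0,0,0,0,0,0],
    [0.4,0,0,0,0,0,0],
    [0.4,0,0,0,0,0,0],
    [0.4,0,0,0,0,0,0],
    [0.4,0,0,0,0,0,0],
  ],
)

```text
time: 17.9
tool_pos: [0.4295, 0.0421, 0.1094]
tool_rot: [0.494, -0.493, 0.507, -0.507]
contact_force: [-0.5, -0.0, -0.5]
gripper_width: 0.298
```

Call:
apply_moves(
  moves=[
    [0.4,0,-5,0,0,0,0],
    [0.4,0,-10,0,0,0,0],
    [0.4,0,-20,0,0,0,0],
    [0.4,0,-25,0,0,0,0],
    [0.4,0,-25,0,0,0,0],
    [0.4,0,-25,0,0,0,0],
    [0.4,0,-25,0,0,0,0],
    [0.4,0,0,0,0,0,0],
  ],
)

```text
time: 18.7
tool_pos: [0.4316, 0.0416, 0.2496]
tool_rot: [-0.495, 0.491, -0.504, 0.509]
contact_force: [-0.4, 0.3, 0.4]
gripper_width: 0.299
```

```bash
python3 st.py; python3 - <<'E'
from h import *
im=manip.grab_frame("scene"); cv2.imwrite("pics/s6.png",im)
cv2.imwrite("pics/c6.png",cv2.resize(im[150:370,120:440],None,fx=2.5,fy=2.5,interpolation=cv2.INTER_CUBIC))
E
```

```text
18.7 [0.4316 0.0416 0.2496] F [-0.36  0.35  0.43] grip 0.299
[[-2.680e-02  9.100e-03  9.996e-01]
 [-9.996e-01 -5.000e-04 -2.680e-02]
 [ 3.000e-04 -1.000e+00  9.100e-03]]
to channel mid, tool mm [  1.7 116.2 174.1] tips above floor 0.0956086853022313
```

View pics/c6.png

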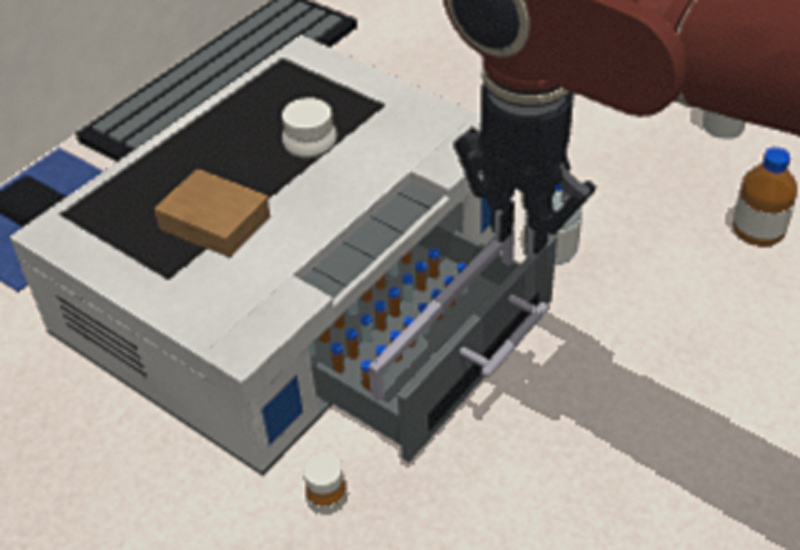

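The drawer is out and the gripper is clear above it, with the strip flush and the bystanders in place. The bar ends are at crop pixels (487, 367) and (543, 310).

```bash
python3 - <<'E'
from h import *
c=(ray("scene",(314.8,296.8),.1)+ray("scene",(337.2,274),.1))/2
print(c,"out by",-.195-(c-org)@ex,"moved since ajar",.4904-c[0])
if c[0]<.437: print(manip.job_done())
E
```

```text
[0.42955544 0.04237412 0.1       ] out by 0.11126338883120668 moved since ajar 0.060844558974384955
the job is handed in; nothing more can be done
None
```

The drawer is open and let go, and I handed the job in at about 19 s. No verdict was reported.

- **Finding the latch:** I slid the closed fingertips along the strip at about 4–6 N. The first two full plates were rigid. The third, at world y about -0.013 m, gave way at about 1.3 N.
- **Pressing the catch:** I pushed it about 5.6 mm down with a peak reading of about 14 N across both axes, and the drawer sprang ajar.
- **Pulling the drawer:** I gripped the bar, pulled until the end stop was felt (about 12 N with no further travel), relaxed, opened the jaws and lifted clear.

**Last checks:**
- The handle is at x = 0.4296 m, matching the tool position at the end stop, and about 61 mm further out than when it was ajar.
- In the last picture the strip looks flush, the gripper is clear and the bystanders in view look undisturbed. The tip rack and wrench were outside that crop.

**Disagreements:**
- The opening computed from the module's measured pose came out at 111 mm, more than the 100 mm possible. I put this down to about 1 cm of error in locating the module's front edge. Measured from the shut handle in the first picture it is about 98 mm, so I relied on that and the end stop.
- The gripper read 0.10 while holding the bar, about 8 mm, although the bar is 11 mm thick. The grip held.

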